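Load the bench tumbler from the parts tray and set its selector

TASK

Carry the parts tray by its handle to the tumbler bowl and tip it so that all four metal parts slide into the bowl; put the empty tray back upright where it stood. Then turn the selector on the tilted control box to the long mark. Leave the other things on the bench alone.

Things in the scene. Friction and masses are not known exactly. Their poses are not given: they have to be found in the camera images.
- tray_grip (a point): Centre of the parts tray's carrying bar (wood, 16 mm thick along x, 24 mm high, 148 mm long along y), which bridges the tray's middle on a flat post outside each side wall, 110 mm above its underside. Sheet-steel tray 200 mm long (x), 140 mm wide (y), 0.3 kg; 36 mm walls on three sides, the end towards its own -x open. z is up. The four parts lie on its floor.
- tray_lip (a point): Middle of the tray's open end (the lip the parts slide over), on the upper face of its 4 mm floor: 100 mm towards the tray's -x and 106 mm below tray_grip. Axes as tray_grip. Parts start to slide at about 15 to 25 degrees of tilt.
- step_block_center (a point): Centre of an aluminium stepped block 64 x 34 x 30 mm that starts on the tray's floor (half-way up, 15 mm above its underside). About 90 g.
- angle_bracket_center (a point): Centre of an aluminium angle bracket 62 x 36 x 32 mm that starts on the tray's floor (15 mm above its underside). About 90 g.
- hex_stub_center (a point): Centre of an aluminium hexagonal bar stub, 62 mm long, 30 mm across flats, that starts on the tray's floor lying on a flat. About 90 g.
- clevis_center (a point): Centre of an aluminium U-shaped clevis 60 x 36 x 31 mm that starts on the tray's floor (15 mm above its underside). About 90 g.
- tumbler_mouth (a point): Centre of the mouth of the tumbler's round grey bowl, at rim height, 124 mm above the bench. The bowl is fixed; rim 244 mm outside diameter and 234 mm inside, inner floor 200 mm wide, 40 mm above the bench; open upwards.
- console: Control box fixed on a stand: origin under it on the bench; its front looks to its own -x. A box 150 x 160 x 50 mm tilted 28 degrees so that its top face (the panel) leans towards the front; middle of the panel 100 mm above the origin, rear edge at 135 mm, front edge at 65 mm; base plate 170 x 150 mm.
- selector (a joint): Angle of the selector knob in radians, 0 to 2.4, growing clockwise as seen facing the panel. The pointer (white line at one end of the bar grip) points at the long mark when it reads 1.9, and straight up the slope at 1.2. It is stiff (0.05 N m) and stays where it is left.
- selector_grip (a point): Point on the knob's axis at the height to grip, 37 mm above the panel. Turns with the knob: z is the panel's outward normal (28 degrees from vertical), x lies along the bar grip, pointer towards -x. The bar grip is 61 mm long, 14 mm thick (along y), its top 44 mm and its foot 14 mm above the panel, on a disc 64 mm in diameter.
- mark (a point): Middle of the long white mark on the panel (22 x 6 mm, the other marks are 8 x 3 mm), 59 mm from the knob's axis, on the panel's face.
- glue_center (a point): Centre of a white glue bottle with red cap, 50 mm in diameter, 195 mm tall, loose; leave it alone.
- tin_center (a point): Centre of a closed can with a white lid, 66 mm in diameter, 110 mm tall, loose; leave it alone.
- screwdriver_mid (a point): Middle of a screwdriver 150 mm long lying on the bench; leave it alone. (A blue vise, 145 mm tall, is also fixed at the bench's far right, all of it beyond x = 0.66 and y below -0.17.)
- post: Upright aluminium tube 28 mm in diameter standing close beyond the bowl, fixed; its foot is a disc 84 mm in diameter, its top is 380 mm above the bench. Origin at the foot on the bench.
Things that resemble listed ones, but are neither listed nor needed, are in the scene too. Leave any blue look-alike of the part that bears clevis_center alone.

How it is judged:
By the outcome, as a careful person would: the job done as asked, in the order asked, and still so for the second after the job is handed in, with the robot touching nothing.
It also fails if it takes over 72 s, if anything falls off the work surface, if the arm or the gripper's body presses on something with over 40 N, if the wrist force passes 120 N, or if a joint passes its speed limit or range.

ROBOT

A 7-joint arm with a two-finger parallel gripper is mounted at the origin on the work surface. World frame = base frame: x ahead of the robot, y to its left, z up, the work surface at z = 0. Lengths are in m, angles in rad, forces in N, time in s.
With the tool pointing down it reaches from about 0.35 to 0.9 m from the base axis. Payload 8.1 kg.
Tool frame: the origin (TCP) lies between the finger pads; the fingertips stand 8 mm ahead of it and the grasp point (between the pads) lies 11 mm behind it; z points along the fingers, y is the line along which they close (so a half turn about z gives the same grasp; the last joint's range is limited). The gripper opens to 92 mm and grips with 3 to 60 N. Pads are 19 mm wide; open, the fingers measure 130 mm over their backs; the gripper's body (75 mm by 190 mm) begins 47 mm behind the grasp point.
Start: joints at [-0.103, 0.434, 0.025, 1.573, -0.012, 1.134, -0.075], TCP at [0.625, -0, 0.235] pointing down, gripper open.
Joint ranges: [-2.62, 2.62], [-0.44, 2.09], [-1.27, 1.32], [0.08, 2.57], [-1.32, 4.46], [0.12, 2], [-2.74, 2.74]. Speed limits (rad/s): [2.22, 2.22, 3.01, 3.01, 3.14, 3.14, 3.14].

INTERFACE

Orientations are given as a rotation vector (axis times angle).
In Python, from workcell import env, optics, workorder gives the robot as it stands. The module is installed in compiled form; this text tells all that it offers.
- The arm moves only by the shell command python3 -m jog 'ROWS'. ROWS is JSON, a list of rows, each an object of numbers: "claw": the opening, from 0 (shut) to 1 (fully open); "tx", "ty", "tz": the shift along the world's x, y, z in mm; "rx", "ry", "rz": the turn, a rotation vector about the world's x, y, z in rad. In form: [{"claw": .., "tx": .., "ty": .., "tz": .., "rx": .., "ry": .., "rz": ..}, ...]. A call has 1 to 20 rows; each row is the pose to reach, as a shift and turn from the pose commanded when the call began; what a row does not reach only later rows make up. A row lasts 1/8 s, in which the tool goes at most 62.5 mm and 10.7 degrees, less where a joint would pass 70% of its speed; a pose out of reach is approached as far as the arm can. A call with a gripper value outside its range is refused whole. The fingers move at their own pace and stop on an object; the grip force is fixed at half the most. Time passes only in rows, so rows that repeat a pose let the fingers close. It gives the time, the measured TCP pose, the force, the opening and the grip force at its end, in the units of the state.
- env.get_obs(): the state, without advancing time (a new reading comes with each control period).
- optics.camera(name): name is "scene" or "side" or "wrist"; returns the picture (400x640x3 uint8, red, green, blue); there is no depth.
- optics.camera_params(name): a dict with "K" (3x3 intrinsics, pixels), "rvec" (rotation vector, rad) and "tvec" (3), from world to camera coordinates, as OpenCV has them; the wrist camera has in their place "tool_from_camera" (4x4, takes a point from camera to tool coordinates, whose origin is the TCP and whose axes are the flange's). Camera axes: x right, y down, z forward; pixel columns grow to the right and rows downward; lengths in m; the calibration is good to about 2 mm. A picture is of the moment at which its call begins: read the wrist's pose just before it. camera_params takes no time and is no camera call.
- workorder.finish_job(): hands the job in; it is judged then, once.
The state is a dict: "time_s": time; "qpos": joint angles; "qvel": joint speeds; "joint_torque": joint torques, N m; "position": TCP position; "tcp_rot": TCP orientation; "ft_force": force on the tool from outside, world axes, zero at the start; "wrist_torque": the same for the moment, N m; "grip_width": finger opening in m; "finger_force": force on a finger pad.
Only numpy, scipy, OpenCV 4.12 (cv2) and the standard library are available. Lean on these libraries where they do the work, as an engineer would, in place of code of your own. Each camera call takes 0.05 s, during which the arm holds its last target. There are 200 camera calls.

## Working session

There is one attempt and no reset: what is moved stays moved. The work goes in short steps, Python scripts to look and compute and a shell command to move; the robot and the scene stay as the last step left them, time stands still between calls to the robot, and variables do not carry over. Pictures are saved under pics/ and viewed, at most 10 in all, crops included, and the job is handed in when it is done.

```bash
mkdir -p pics
cat > h.py <<'E'
from workcell import env, optics, workorder
import numpy as np, cv2
def snap(n,f):
    cv2.imwrite('pics/'+f,optics.camera(n)[:,:,::-1])
def ray(n,u,v,obs=None):
    p=optics.camera_params(n);K=np.array(p['K']);d=np.linalg.solve(K,[u,v,1.])
    if n=='wrist':
        T=np.array(p['tool_from_camera']);o=obs or env.get_obs()
        R=cv2.Rodrigues(np.array(o['tcp_rot'],float))[0]
        return R@T[:3,3]+np.array(o['position']),R@T[:3,:3]@d
    R=cv2.Rodrigues(np.array(p['rvec'],float))[0];t=np.array(p['tvec']).ravel()
    return -R.T@t,R.T@d
def onz(n,u,v,z,obs=None):
    c,d=ray(n,u,v,obs);return (c+d*(z-c[2])/d[2]).round(4)
def proj(n,X):
    p=optics.camera_params(n)
    return cv2.projectPoints(np.array(X,float).reshape(-1,3),np.array(p['rvec'],float),np.array(p['tvec'],float),np.array(p['K']),None)[0].reshape(-1,2).round(1)
def tri(a,b):
    (c1,d1),(c2,d2)=a,b
    s=np.linalg.lstsq(np.array([d1,-d2]).T,c2-c1,rcond=None)[0]
    p,q=c1+s[0]*d1,c2+s[1]*d2
    return ((p+q)/2).round(4),np.linalg.norm(p-q).round(4)
E
python3 - <<'E'
from h import *
a=optics.camera('scene');b=optics.camera('side')
cv2.imwrite('pics/scene.png',a[:,:,::-1]);cv2.imwrite('pics/side.png',b[:,:,::-1])
o=env.get_obs();print({k:np.round(v,3) for k,v in o.items()})
for n in('scene','side'):
    print(n,ray(n,320,200),proj(n,[0.6,0,0]))
E
```

```text
{'time_s': np.float64(0.1), 'qpos': array([-0.103,  0.435,  0.025,  1.574, -0.012,  1.134, -0.075]), 'qvel': array([-0.   , -0.001, -0.   , -0.001,  0.   ,  0.001, -0.001]), 'joint_torque': array([ 3.0000e-03, -6.6912e+01,  9.8800e-01, -3.1515e+01, -6.1000e-02,
        3.7000e-02,  0.0000e+00]), 'position': array([ 0.625, -0.   ,  0.234]), 'tcp_rot': array([-2.221e+00, -2.221e+00,  2.000e-03]), 'ft_force': array([0.198, 0.168, 0.032]), 'wrist_torque': array([ 0.028,  0.019, -0.01 ]), 'finger_force': np.float64(0.0), 'grip_width': np.float64(0.092)}
scene (array([1.22962104, 1.08557456, 0.93117035]), array([-0.46204735, -0.71108823, -0.53010275])) [[299.6 239.2]]
side (array([ 0.14394938, -0.65425901,  1.0574492 ]), array([ 0.32155904,  0.53703556, -0.78005966])) [[337.  213.4]]
```

View pics/scene.png

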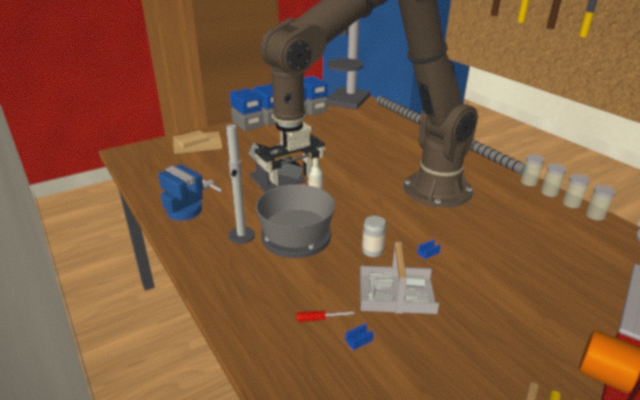

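View pics/side.png

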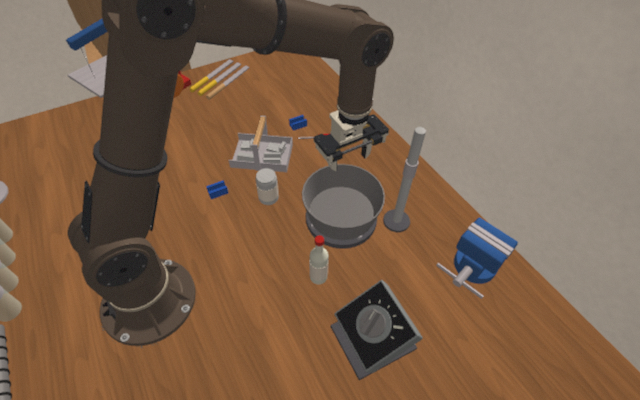

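The scene view shows the tray at (398,288), the bowl at (297,208), the tin at (374,237) and the post at (240,235). The side view shows the tray at (262,152), the bowl at (343,190), the glue bottle at (318,262) and the console at (375,325). I'll enlarge these.

Run:
```python
import cv2,numpy as np
a=cv2.imread('pics/scene.png');b=cv2.imread('pics/side.png')
r=lambda i,x,y,w,h:cv2.resize(i[y:y+h,x:x+w],None,fx=4,fy=4,interpolation=cv2.INTER_CUBIC)
t=np.hstack([r(a,350,235,100,85),r(b,220,110,100,85)])
c=np.hstack([r(b,325,275,100,65*1),r(b,295,160,100,65)])
cv2.imwrite('pics/crop1.png',np.vstack([t,c]))
```

```text
(no output)
```

View pics/crop1.png

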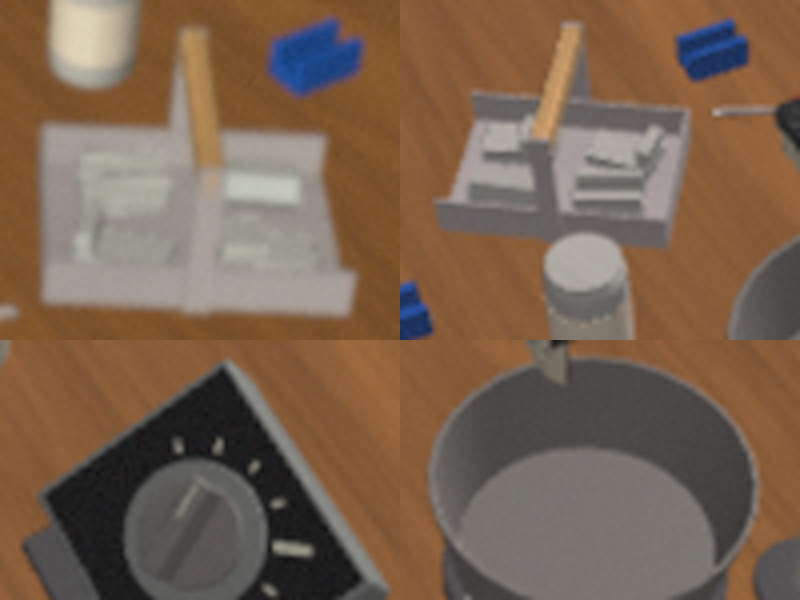

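The crops show the bar ends at scene (398.7,242.5)/(402,276) and side (263,116)/(256,144). The panel corners are at side (382,280), (335,314) and (421,338). The knob axis is near (374,323) with its pointer up-right, and the long mark is at (398,327). The open end of the tray faces the robot.

Run:
```python
from h import *
from scipy.optimize import least_squares
A=tri(ray('scene',398.7,242.5),ray('side',256.5,144));B=tri(ray('scene',402,276),ray('side',263,116))
print('bar',A,B)
for n,l in(('scene',[(398.7,242.5),(402,276)]),('side',[(256.5,144),(263,116)])):
    print(n,[onz(n,*p,.122) for p in l])
# tray fit: bar ends top + tray floor corners/walls outer top
def tr(p,L):
    c,s=np.cos(p[2]),np.sin(p[2]);return [[p[0]+c*x-s*y,p[1]+s*x+c*y,z] for x,y,z in L]
S=[(0,-.074,.122),(0,.074,.122),(.1,.07,.036),(-.1,.07,.036),(.1,-.07,.036)]
ps=[(398.7,242.5),(402,276),(360.5,303),(439,303),(360.5,266.5)]
S2=[(0,-.074,.122),(0,.074,.122),(.1,.07,.036),(.1,-.07,.036),(-.1,.07,.036),(-.1,-.07,.036)]
ps2=[(256.5,144),(263,116),(292.5,137),(287.5,166),(238.5,133.5),(229.5,160.5)]
f=lambda p:np.r_[(proj('scene',tr(p,S))-ps).ravel(),(proj('side',tr(p,S2))-ps2).ravel()]
r=least_squares(f,[.6,.3,0],diff_step=1e-2);print('tray',r.x,r.fun)
# bowl
pts=np.array([onz('side',295+u/4,160+v/4,.124)[:2] for u,v in[(32,140),(357,150),(190,20),(300,65),(80,65)]]+[onz('scene',*p,.124)[:2] for p in[(257,207),(335,207)]])
r=least_squares(lambda p:np.hypot(*(pts-p).T)-.122,[.7,0]);print('bowl',r.x,r.fun)
c,s=np.cos(np.radians(28)),np.sin(np.radians(28))
def con(p,L): return tr(p,[(a*c-h*s,b,.1+a*s+h*c) for a,b,h in L])
L=[(.075,.08,0),(.075,-.08,0),(-.075,.08,0)];pc=[(382,280.5),(421.5,338),(335.5,313.7)]
k=least_squares(lambda p:(proj('side',con(p,L))-pc).ravel(),[.5,-.3,0],diff_step=1e-2)
print('console',k.x,k.fun)
for q in((374.2,323),(398.3,327.2)): print([onz('side',*q,z) for z in(.09,.1,.12)])
print(proj('side',con(k.x,[(0,0,0),(0,0,.037),(-.075,-.08,0)])))
print('post',onz('side',396,220,.0),onz('scene',241,235,0),'glue',onz('side',318,278,0),'tin',onz('side',266,198,0),onz('scene',373,252,0),'vise')
```

```text
bar (array([0.4629, 0.2967, 0.1205]), np.float64(0.008)) (array([0.543 , 0.4098, 0.121 ]), np.float64(0.0006))
scene [array([0.4601, 0.2993, 0.122 ]), array([0.5442, 0.4106, 0.122 ])]
side [array([0.4652, 0.292 , 0.122 ]), array([0.5423, 0.4089, 0.122 ])]
tray [0.50617605 0.34621406 0.        ] [-19.4   0.3  14.   -3.1  20.9   8.8   0.1 -19.5 -11.4  14.   14.1  -0.5
 -10.9   1.4 -12.4  -9.3  10.4 -14.8  -9.4  12.5  15.4  11.1]
bowl [ 0.59271955 -0.03479019] [-0.00521457 -0.00214482  0.00650271 -0.00366041 -0.00712933 -0.0010626
  0.00492756]
console [ 0.4657598  -0.39235038  0.        ] [-0.3 -0.8  1.3 -2.4 -0.9  2.9]
[array([ 0.4681, -0.3816,  0.09  ]), array([ 0.4647, -0.3844,  0.1   ]), array([ 0.458 , -0.3901,  0.12  ])]
[array([ 0.5126, -0.4186,  0.09  ]), array([ 0.5088, -0.421 ,  0.1   ]), array([ 0.5012, -0.4259,  0.12  ])]
[[376.5 325.6]
 [371.9 323.6]
 [370.7 375.2]]
post [ 0.7492 -0.113   0.    ] [ 0.7481 -0.1195 -0.    ] glue [ 0.4341 -0.1694  0.    ] tin [0.4293 0.1671 0.    ] [0.4427 0.176  0.    ] vise
```

```bash
sed -i 's/reshape(-1,2).round(1)/reshape(-1,2)/' h.py
cat > fit.py <<'E'
from h import *
from scipy.optimize import least_squares
c28,s28=np.cos(np.radians(28)),np.sin(np.radians(28))
def tr(p,L):
    c,s=np.cos(p[2]),np.sin(p[2]);return [[p[0]+c*x-s*y,p[1]+s*x+c*y,z] for x,y,z in L]
def con(p,L): return tr(p,[(a*c28-h*s28,b,.1+a*s28+h*c28) for a,b,h in L])
E
python3 - <<'E'
from fit import *
S=[(0,-.074,.122),(0,.074,.122),(.1,.07,.036),(-.1,.07,.036),(.1,-.07,.036)]
ps=[(398.7,242.5),(402,276),(360.5,303),(439,303),(360.5,266.5)]
S2=[(0,-.074,.122),(0,.074,.122),(.1,.07,.036),(.1,-.07,.036),(-.1,.07,.036),(-.1,-.07,.036)]
ps2=[(256.5,144),(263,116),(292.5,137),(287.5,166),(238.5,133.5),(229.5,160.5)]
f=lambda p:np.r_[(proj('scene',tr(p,S))-ps).ravel(),(proj('side',tr(p,S2))-ps2).ravel()]
r=least_squares(f,[.503,.353,-.6]);print('tray',r.x,r.fun.round(1))
L=[(.075,.08,0),(.075,-.08,0),(-.075,.08,0)];pc=[(382,280.5),(421.5,338),(335.5,313.7)]
k=least_squares(lambda p:(proj('side',con(p,L))-pc).ravel(),[.46,-.39,0.1]).x
print('console',k,(proj('side',con(k,L))-pc).ravel())
print('mark',[proj('side',con(k,[(np.cos(a)*.059,-np.sin(a)*.059,0)]))[0] for a in(.6,.7,.8)])
print('axis 14/44',proj('side',con(k,[(0,0,.014),(0,0,.044)])))
R=cv2.Rodrigues(np.array(env.get_obs()['tcp_rot']))[0];print(R.round(2),optics.camera_params('wrist')['tool_from_camera'])
E
```

```text
tray [ 0.50305946  0.35413829 -0.60638923] [-1.6 -1.   0.8  1.1  0.3 -2.8 -0.8 -0.4 -1.4 -0.9 -1.4  0.2  0.  -1.3
 -0.1 -1.  -0.4 -2.1 -0.7 -1.3 -0.4 -0.8]
console [ 0.46412295 -0.39098745 -0.05602942] [ 1.21935839 -0.49104946 -0.27580037 -0.24151682 -0.92924926  0.69593979]
mark [array([400.10040369, 326.17844802]), array([399.9712831 , 328.82199572]), array([399.59044616, 331.44278888])]
axis 14/44 [[373.79156576 324.57928758]
 [369.86152609 322.65029464]]
[[ 0.  1. -0.]
 [ 1. -0. -0.]
 [-0. -0. -1.]] [[ 8.37850413e-04 -9.57623770e-01 -2.88020856e-01  7.83853434e-02]
 [ 9.99999625e-01  7.38906976e-04  4.52242300e-04 -5.16610957e-04]
 [-2.20257356e-04 -2.88021127e-01  9.57624030e-01 -1.50637870e-01]
 [ 0.00000000e+00  0.00000000e+00  0.00000000e+00  1.00000000e+00]]
```

```bash
r='x'; python3 -m jog '[{"claw":1,"tx":-122,"ty":354,"tz":-10,"rx":0,"ry":0,"rz":-0.606},{"claw":1,"tx":-122,"ty":354,"tz":-10,"rx":0,"ry":0,"rz":-0.606},{"claw":1,"tx":-122,"ty":354,"tz":-10,"rx":0,"ry":0,"rz":-0.606},{"claw":1,"tx":-122,"ty":354,"tz":-10,"rx":0,"ry":0,"rz":-0.606},{"claw":1,"tx":-122,"ty":354,"tz":-10,"rx":0,"ry":0,"rz":-0.606},{"claw":1,"tx":-122,"ty":354,"tz":-10,"rx":0,"ry":0,"rz":-0.606},{"claw":1,"tx":-122,"ty":354,"tz":-10,"rx":0,"ry":0,"rz":-0.606},{"claw":1,"tx":-122,"ty":354,"tz":-10,"rx":0,"ry":0,"rz":-0.606},{"claw":1,"tx":-122,"ty":354,"tz":-10,"rx":0,"ry":0,"rz":-0.606},{"claw":1,"tx":-122,"ty":354,"tz":-10,"rx":0,"ry":0,"rz":-0.606}]'
python3 - <<'E'
from fit import *
o=env.get_obs();print(o['time_s'],np.round(o['position'],4),np.round(o['tcp_rot'],3),np.round(o['qpos'],2))
im=optics.camera('wrist')[:,:,::-1].copy()
K=np.array(optics.camera_params('wrist')['K']);T=np.array(optics.camera_params('wrist')['tool_from_camera'])
R=cv2.Rodrigues(np.array(o['tcp_rot']))[0]
for X in tr([.503,.354,-.606],[(sx*.008,sy*.074,.122) for sx in(-1,1) for sy in(-1,1)]+[(.1,.07,.036),(.1,-.07,.036),(-.1,.07,.036),(-.1,-.07,.036)]):
    q=T[:3,:3].T@(R.T@(np.array(X)-o['position'])-T[:3,3]);q=K@q;q=q[:2]/q[2];print(q.round(0));cv2.circle(im,(int(q[0]),int(q[1])),3,(0,0,255),-1)
cv2.imwrite('pics/w1.png',im)
E
```

```text
time_s: 1.35
position: [0.5039, 0.3524, 0.2248]
tcp_rot: [2.785, 1.453, 0.0]
ft_force: [-0.2, -0.4, -0.7]
grip_width: 0.0918
finger_force: 0.0
1.35 [0.5039 0.3524 0.2248] [2.785 1.453 0.   ] [-0.74  0.43  0.06  1.61 -0.03  1.1  -1.28]
[311. 273.]
[309. 122.]
[327. 273.]
[327. 122.]
[404. 125.]
[395. 235.]
[233. 125.]
[243. 236.]
```

View pics/w1.png

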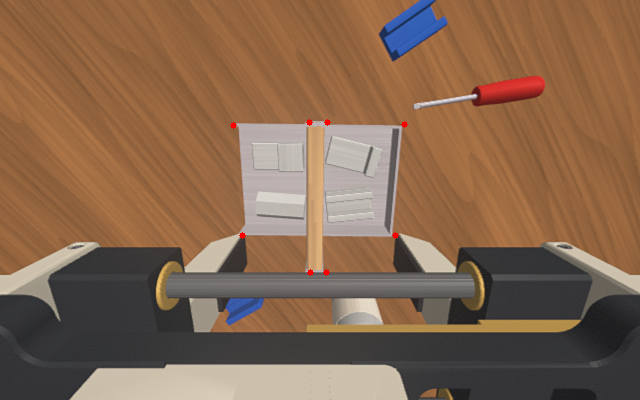

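The prediction matches: the bar is at (311..323, 122..272), within about 2 mm. I'll go down and grip.

```bash
python3 -m jog '[{"claw":1,"tx":-1,"ty":1,"tz":-60,"rx":0,"ry":0,"rz":0},{"claw":1,"tx":-1,"ty":1,"tz":-100,"rx":0,"ry":0,"rz":0},{"claw":1,"tx":-1,"ty":1,"tz":-125,"rx":0,"ry":0,"rz":0},{"claw":1,"tx":-1,"ty":1,"tz":-125,"rx":0,"ry":0,"rz":0},{"claw":0.1,"tx":-1,"ty":1,"tz":-125,"rx":0,"ry":0,"rz":0},{"claw":0,"tx":-1,"ty":1,"tz":-125,"rx":0,"ry":0,"rz":0},{"claw":0,"tx":-1,"ty":1,"tz":-125,"rx":0,"ry":0,"rz":0},{"claw":0,"tx":-1,"ty":1,"tz":-125,"rx":0,"ry":0,"rz":0},{"claw":0,"tx":-1,"ty":1,"tz":-125,"rx":0,"ry":0,"rz":0}]'
python3 -c "
from h import *
o=env.get_obs();print(o['qpos'],o['tcp_rot'])"
```

```text
time_s: 2.52
position: [0.502, 0.355, 0.0999]
tcp_rot: [-2.783, -1.457, -0.0]
ft_force: [-1.0, 0.3, 0.4]
grip_width: 0.0463
finger_force: 0.0
[-0.73158009  0.55260432  0.04245721  1.74736248 -0.02982076  0.84205648
 -1.28165874] [-2.78314293e+00 -1.45728652e+00 -3.08225242e-04]
```

```bash
python3 -m jog '[{"claw":0,"tx":0,"ty":0,"tz":0,"rx":0,"ry":0,"rz":0},{"claw":0,"tx":0,"ty":0,"tz":0,"rx":0,"ry":0,"rz":0},{"claw":0,"tx":0,"ty":0,"tz":0,"rx":0,"ry":0,"rz":0},{"claw":0,"tx":0,"ty":0,"tz":0,"rx":0,"ry":0,"rz":0},{"claw":0,"tx":0,"ty":0,"tz":0,"rx":0,"ry":0,"rz":0},{"claw":0,"tx":0,"ty":0,"tz":0,"rx":0,"ry":0,"rz":0}]'
```

```text
time_s: 3.28
position: [0.5017, 0.3552, 0.0997]
tcp_rot: [-2.783, -1.458, 0.001]
ft_force: [-2.0, 0.7, 0.5]
grip_width: 0.016
finger_force: 29.9
```

```bash
python3 -m jog '[{"claw":0,"tx":0,"ty":0,"tz":8,"rx":0,"ry":0,"rz":0},{"claw":0,"tx":0,"ty":0,"tz":25,"rx":0,"ry":0,"rz":0},{"claw":0,"tx":0,"ty":0,"tz":50,"rx":0,"ry":0,"rz":0},{"claw":0,"tx":0,"ty":0,"tz":80,"rx":0,"ry":0,"rz":0},{"claw":0,"tx":0,"ty":0,"tz":110,"rx":0,"ry":0,"rz":0},{"claw":0,"tx":0,"ty":0,"tz":135,"rx":0,"ry":0,"rz":0},{"claw":0,"tx":0,"ty":0,"tz":155,"rx":0,"ry":0,"rz":0},{"claw":0,"tx":0,"ty":0,"tz":165,"rx":0,"ry":0,"rz":0},{"claw":0,"tx":0,"ty":0,"tz":165,"rx":0,"ry":0,"rz":0}]'
python3 -m jog '[{"claw":0,"tx":4,"ty":-6,"tz":0,"rx":0,"ry":0,"rz":0.03},{"claw":0,"tx":12,"ty":-18,"tz":0,"rx":0,"ry":0,"rz":0.09},{"claw":0,"tx":23,"ty":-36,"tz":0,"rx":0,"ry":0,"rz":0.18},{"claw":0,"tx":36,"ty":-57,"tz":0,"rx":0,"ry":0,"rz":0.29},{"claw":0,"tx":50,"ty":-80,"tz":0,"rx":0,"ry":0,"rz":0.41},{"claw":0,"tx":64,"ty":-103,"tz":0,"rx":0,"ry":0,"rz":0.54},{"claw":0,"tx":78,"ty":-126,"tz":0,"rx":0,"ry":0,"rz":0.67},{"claw":0,"tx":92,"ty":-149,"tz":0,"rx":0,"ry":0,"rz":0.81},{"claw":0,"tx":106,"ty":-172,"tz":0,"rx":0,"ry":0,"rz":0.95},{"claw":0,"tx":120,"ty":-195,"tz":0,"rx":0,"ry":0,"rz":1.09},{"claw":0,"tx":134,"ty":-217,"tz":0,"rx":0,"ry":0,"rz":1.23},{"claw":0,"tx":147,"ty":-238,"tz":0,"rx":0,"ry":0,"rz":1.36},{"claw":0,"tx":158,"ty":-255,"tz":0,"rx":0,"ry":0,"rz":1.46},{"claw":0,"tx":166,"ty":-267,"tz":0,"rx":0,"ry":0,"rz":1.53},{"claw":0,"tx":171,"ty":-275,"tz":0,"rx":0,"ry":0,"rz":1.57},{"claw":0,"tx":171,"ty":-275,"tz":0,"rx":0,"ry":0,"rz":1.57}]'
python3 - <<'E'
from h import *
o=env.get_obs();print(np.round(o['qpos'],2))
im=np.vstack([optics.camera('side')[60:360,100:600],optics.camera('scene')[60:360,70:570]])
cv2.imwrite('pics/c1.png',im[:,:,::-1])
E
```

```text
time_s: 4.4
position: [0.5022, 0.3549, 0.2655]
tcp_rot: [-2.783, -1.457, -0.002]
ft_force: [0.3, 0.2, -7.4]
grip_width: 0.0156
finger_force: 29.9
time_s: 6.4
position: [0.6728, 0.0785, 0.2632]
tcp_rot: [-0.941, -2.995, 0.003]
ft_force: [-0.8, -0.2, -6.4]
grip_width: 0.016
finger_force: 29.9
[-0.08  0.52 -0.18  1.37  0.09  1.26  0.69]
```

View pics/c1.png

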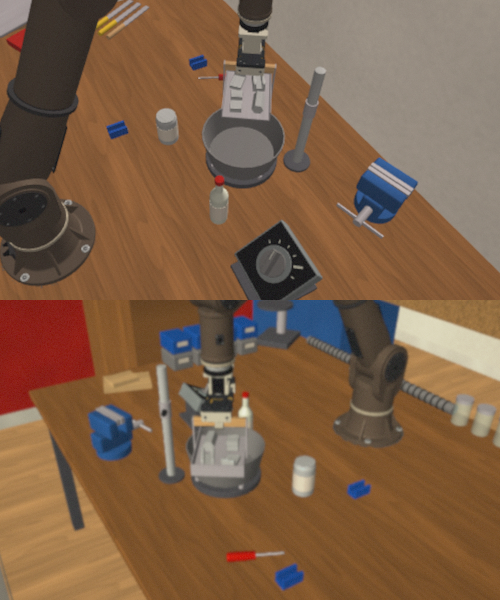

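The tray is held level with its lip over the bowl and all four parts still aboard. The lip is at side (347,177). Next I'll tilt about the lip.

```bash
python3 -m jog '[{"claw":0,"tx":-5,"ty":-7,"tz":4,"rx":0.074,"ry":-0.051,"rz":0},{"claw":0,"tx":-10,"ty":-14,"tz":8,"rx":0.14,"ry":-0.097,"rz":0},{"claw":0,"tx":-16,"ty":-23,"tz":10,"rx":0.213,"ry":-0.148,"rz":0},{"claw":0,"tx":-19,"ty":-28,"tz":12,"rx":0.255,"ry":-0.177,"rz":0},{"claw":0,"tx":-22,"ty":-32,"tz":13,"rx":0.287,"ry":-0.2,"rz":0},{"claw":0,"tx":-22,"ty":-32,"tz":13,"rx":0.287,"ry":-0.2,"rz":0},{"claw":0,"tx":-26,"ty":-37,"tz":16,"rx":0.328,"ry":-0.228,"rz":0},{"claw":0,"tx":-26,"ty":-37,"tz":16,"rx":0.328,"ry":-0.228,"rz":0},{"claw":0,"tx":-29,"ty":-42,"tz":19,"rx":0.369,"ry":-0.257,"rz":0},{"claw":0,"tx":-29,"ty":-42,"tz":19,"rx":0.369,"ry":-0.257,"rz":0},{"claw":0,"tx":-34,"ty":-50,"tz":22,"rx":0.427,"ry":-0.297,"rz":0},{"claw":0,"tx":-34,"ty":-50,"tz":22,"rx":0.427,"ry":-0.297,"rz":0},{"claw":0,"tx":-41,"ty":-58,"tz":25,"rx":0.493,"ry":-0.343,"rz":0},{"claw":0,"tx":-48,"ty":-70,"tz":27,"rx":0.575,"ry":-0.4,"rz":0},{"claw":0,"tx":-48,"ty":-70,"tz":27,"rx":0.575,"ry":-0.4,"rz":0},{"claw":0,"tx":-48,"ty":-70,"tz":27,"rx":0.575,"ry":-0.4,"rz":0},{"claw":0,"tx":-48,"ty":-70,"tz":27,"rx":0.575,"ry":-0.4,"rz":0}]'
python3 - <<'E'
from h import *
o=env.get_obs();print(np.round(o['qpos'],2))
im=np.vstack([optics.camera('side')[60:360,100:600],optics.camera('scene')[60:360,70:570]])
cv2.imwrite('pics/c2.png',im[:,:,::-1])
E
```

```text
time_s: 8.62
position: [0.6255, 0.012, 0.2925]
tcp_rot: [0.824, 2.647, 0.966]
ft_force: [-0.3, 0.4, -3.0]
grip_width: 0.016
finger_force: 30.0
[ 0.63  0.35 -0.49  1.82 -0.67  0.82  1.57]
```

View pics/c2.png

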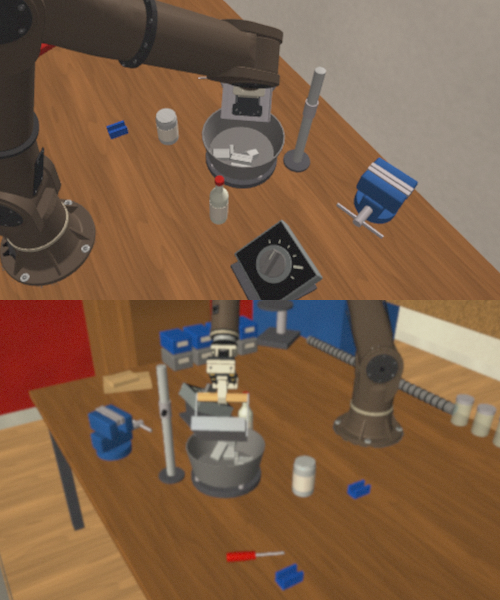

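The wrist force fell from 6.4 to 3.0 N, which is the tray alone, and the parts lie in the bowl around side (340,213). I'll level the tray and carry it back.

```bash
python3 -m jog '[{"claw":0,"tx":8,"ty":12,"tz":8,"rx":-0.1,"ry":0.07,"rz":0},{"claw":0,"tx":20,"ty":29,"tz":8,"rx":-0.24,"ry":0.167,"rz":0},{"claw":0,"tx":32,"ty":47,"tz":5,"rx":-0.38,"ry":0.264,"rz":0},{"claw":0,"tx":43,"ty":63,"tz":0,"rx":-0.51,"ry":0.355,"rz":0},{"claw":0,"tx":48,"ty":70,"tz":-7,"rx":-0.575,"ry":0.4,"rz":0},{"claw":0,"tx":48,"ty":70,"tz":-7,"rx":-0.575,"ry":0.4,"rz":0}]'
python3 -m jog '[{"claw":0,"tx":-5,"ty":8,"tz":0,"rx":0,"ry":0,"rz":-0.05},{"claw":0,"tx":-19,"ty":30,"tz":0,"rx":0,"ry":0,"rz":-0.17},{"claw":0,"tx":-38,"ty":60,"tz":0,"rx":0,"ry":0,"rz":-0.34},{"claw":0,"tx":-57,"ty":92,"tz":0,"rx":0,"ry":0,"rz":-0.52},{"claw":0,"tx":-76,"ty":123,"tz":0,"rx":0,"ry":0,"rz":-0.7},{"claw":0,"tx":-96,"ty":154,"tz":0,"rx":0,"ry":0,"rz":-0.88},{"claw":0,"tx":-115,"ty":185,"tz":0,"rx":0,"ry":0,"rz":-1.06},{"claw":0,"tx":-134,"ty":216,"tz":0,"rx":0,"ry":0,"rz":-1.23},{"claw":0,"tx":-152,"ty":244,"tz":0,"rx":0,"ry":0,"rz":-1.39},{"claw":0,"tx":-165,"ty":265,"tz":0,"rx":0,"ry":0,"rz":-1.51},{"claw":0,"tx":-171,"ty":275,"tz":0,"rx":0,"ry":0,"rz":-1.57},{"claw":0,"tx":-171,"ty":275,"tz":0,"rx":0,"ry":0,"rz":-1.57},{"claw":0,"tx":-171,"ty":275,"tz":0,"rx":0,"ry":0,"rz":-1.57}]'
```

```text
time_s: 9.48
position: [0.673, 0.0847, 0.2834]
tcp_rot: [-0.929, -2.999, -0.001]
ft_force: [-0.4, 0.4, -3.3]
grip_width: 0.0157
finger_force: 30.0
time_s: 11.1
position: [0.5028, 0.3535, 0.2851]
tcp_rot: [2.784, 1.456, 0.001]
ft_force: [0.4, -0.6, -2.8]
grip_width: 0.0158
finger_force: 30.0
```

```bash
python3 -m jog '[{"claw":0,"tx":0,"ty":1,"tz":-30,"rx":0,"ry":0,"rz":0},{"claw":0,"tx":0,"ty":1,"tz":-75,"rx":0,"ry":0,"rz":0},{"claw":0,"tx":0,"ty":1,"tz":-120,"rx":0,"ry":0,"rz":0},{"claw":0,"tx":0,"ty":1,"tz":-155,"rx":0,"ry":0,"rz":0},{"claw":0,"tx":0,"ty":1,"tz":-173,"rx":0,"ry":0,"rz":0},{"claw":0,"tx":0,"ty":1,"tz":-180,"rx":0,"ry":0,"rz":0},{"claw":0,"tx":0,"ty":1,"tz":-183,"rx":0,"ry":0,"rz":0},{"claw":0,"tx":0,"ty":1,"tz":-184,"rx":0,"ry":0,"rz":0},{"claw":0,"tx":0,"ty":1,"tz":-185,"rx":0,"ry":0,"rz":0},{"claw":0,"tx":0,"ty":1,"tz":-185,"rx":0,"ry":0,"rz":0}]'
```

```text
time_s: 12.35
position: [0.5021, 0.3562, 0.1002]
tcp_rot: [-2.783, -1.457, -0.001]
ft_force: [0.1, 1.2, -3.3]
grip_width: 0.0158
finger_force: 30.0
```

```bash
python3 -m jog '[{"claw":0,"tx":0,"ty":0,"tz":-1,"rx":0,"ry":0,"rz":0},{"claw":0,"tx":0,"ty":0,"tz":-1,"rx":0,"ry":0,"rz":0}]'; python3 -m jog '[{"claw":0.3,"tx":0,"ty":0,"tz":0,"rx":0,"ry":0,"rz":0},{"claw":0.5,"tx":0,"ty":0,"tz":0,"rx":0,"ry":0,"rz":0},{"claw":0.8,"tx":0,"ty":0,"tz":0,"rx":0,"ry":0,"rz":0},{"claw":1,"tx":0,"ty":0,"tz":0,"rx":0,"ry":0,"rz":0},{"claw":1,"tx":0,"ty":0,"tz":0,"rx":0,"ry":0,"rz":0},{"claw":1,"tx":0,"ty":0,"tz":0,"rx":0,"ry":0,"rz":0},{"claw":1,"tx":0,"ty":0,"tz":20,"rx":0,"ry":0,"rz":0},{"claw":1,"tx":0,"ty":0,"tz":60,"rx":0,"ry":0,"rz":0},{"claw":1,"tx":0,"ty":0,"tz":110,"rx":0,"ry":0,"rz":0},{"claw":1,"tx":0,"ty":0,"tz":170,"rx":0,"ry":0,"rz":0},{"claw":1,"tx":0,"ty":0,"tz":200,"rx":0,"ry":0,"rz":0},{"claw":1,"tx":0,"ty":0,"tz":200,"rx":0,"ry":0,"rz":0}]'
```

```text
time_s: 12.6
position: [0.5022, 0.3562, 0.0997]
tcp_rot: [-2.783, -1.457, -0.001]
ft_force: [-2.8, -1.4, 5.8]
grip_width: 0.016
finger_force: 30.0
time_s: 14.1
position: [0.503, 0.3568, 0.3018]
tcp_rot: [-2.782, -1.457, -0.008]
ft_force: [-0.2, 0.4, -0.0]
grip_width: 0.0915
finger_force: 0.0
```

```bash
cat > knob.py <<'E'
from fit import *
from scipy.spatial.transform import Rotation as Ro
def frame(psi):
    n=np.array([-s28*np.cos(psi),-s28*np.sin(psi),c28]);l=np.array([-np.sin(psi),np.cos(psi),0])  # l: left on panel
    return n,np.cross(l,n),l   # normal, up-slope, left
def onplane(cam,uv,P,n,h,o=None):
    c,d=ray(cam,*uv,o);return c+d*((P+h*n-c)@n)/(d@n)
def ang(v,up,l): return np.arctan2(-v@l,v@up) # clockwise from up
def toolR(psi,q):
    # bar pointer dir p at selector q; tool z=-n, tool y perpendicular to the bar
    n,up,l=frame(psi);a=q-1.2;p=np.cos(a)*up-np.sin(a)*l
    y=np.cross(n,p); R=[]
    for s in(1,-1): R.append(np.array([np.cross(s*y,-n),s*y,-n]).T)
    return R
E
python3 - <<'E'
from knob import *
P=np.array([.464,-.391,.1]);psi=-.056;n,up,l=frame(psi);print(n,up,l)
a=onplane('side',(369.5,318.7),P,n,.044);b=onplane('side',(375.5,310.5),P,n,.044)
print('q now',1.2+ang(b-a,up,l),np.linalg.norm(b-a),[( (x-P)@up,(x-P)@l) for x in(a,b)])
m=onplane('side',(398.3,327.2),P,n,0);print('mark ang',1.2+ang(m-P,up,l),np.linalg.norm(m-P))
o=env.get_obs();R0=cv2.Rodrigues(np.array(o['tcp_rot']))[0]
q=1.2+ang(b-a,up,l)
for R in toolR(psi,q): print(Ro.from_matrix(R@R0.T).as_rotvec().round(3),R[:,1].round(2))
print(o['qpos'].round(2) if hasattr(o['qpos'],'round') else o['qpos'], (1000*(P+.2*n-o['position'])).round())
E
```

```text
[-0.46873562  0.02627667  0.88294759] [ 0.88156349 -0.04941923  0.46947156] [0.05597074 0.99843241 0.        ]
q now 0.8679172181948144 0.023169011256373637 [(np.float64(0.004102705869193364), np.float64(0.007864303428205231)), (np.float64(0.02600588702614348), np.float64(0.015417695898068939))]
mark ang 1.8424704480362335 0.054918688909917225
[-0.614 -0.182  2.39 ] [-0.23  0.96 -0.15]
[ 0.14  -0.473 -0.675] [ 0.23 -0.96  0.15]
[-0.71  0.37  0.01  1.5  -0.01  1.26 -1.3 ] [-133. -743.  -25.]
```

```bash
python3 -m jog '[{"claw":1,"tx":-25,"ty":-60,"tz":20,"rx":0,"ry":0,"rz":0},{"claw":1,"tx":-35,"ty":-120,"tz":20,"rx":0,"ry":0,"rz":0},{"claw":1,"tx":-45,"ty":-180,"tz":20,"rx":0,"ry":0,"rz":0},{"claw":1,"tx":-55,"ty":-240,"tz":20,"rx":0,"ry":0,"rz":-0.1},{"claw":1,"tx":-65,"ty":-300,"tz":20,"rx":0,"ry":0,"rz":-0.2},{"claw":1,"tx":-75,"ty":-360,"tz":20,"rx":0,"ry":0,"rz":-0.3},{"claw":1,"tx":-85,"ty":-420,"tz":20,"rx":0.01,"ry":-0.03,"rz":-0.4},{"claw":1,"tx":-95,"ty":-480,"tz":20,"rx":0.03,"ry":-0.1,"rz":-0.5},{"claw":1,"tx":-105,"ty":-540,"tz":20,"rx":0.05,"ry":-0.18,"rz":-0.6},{"claw":1,"tx":-115,"ty":-600,"tz":15,"rx":0.08,"ry":-0.26,"rz":-0.65},{"claw":1,"tx":-125,"ty":-660,"tz":5,"rx":0.11,"ry":-0.36,"rz":-0.67},{"claw":1,"tx":-130,"ty":-710,"tz":-10,"rx":0.13,"ry":-0.44,"rz":-0.675},{"claw":1,"tx":-133,"ty":-743,"tz":-25,"rx":0.14,"ry":-0.473,"rz":-0.675},{"claw":1,"tx":-133,"ty":-743,"tz":-25,"rx":0.14,"ry":-0.473,"rz":-0.675},{"claw":1,"tx":-133,"ty":-743,"tz":-25,"rx":0.14,"ry":-0.473,"rz":-0.675},{"claw":1,"tx":-133,"ty":-743,"tz":-25,"rx":0.14,"ry":-0.473,"rz":-0.675}]'
python3 - <<'E'
from knob import *
o=env.get_obs();print(np.round(o['position'],4),np.round(o['qpos'],2));np.save('o1.npy',o,allow_pickle=True)
cv2.imwrite('pics/w2.png',optics.camera('wrist')[:,:,::-1])
E
```

```text
time_s: 16.1
position: [0.3691, -0.3861, 0.2734]
tcp_rot: [2.936, 0.409, 0.717]
ft_force: [-0.4, 0.4, 0.5]
grip_width: 0.0915
finger_force: 0.0
[ 0.3691 -0.3861  0.2734] [ 0.15  0.12  0.91  2.08 -0.69  0.84  0.19]
```

View pics/w2.png

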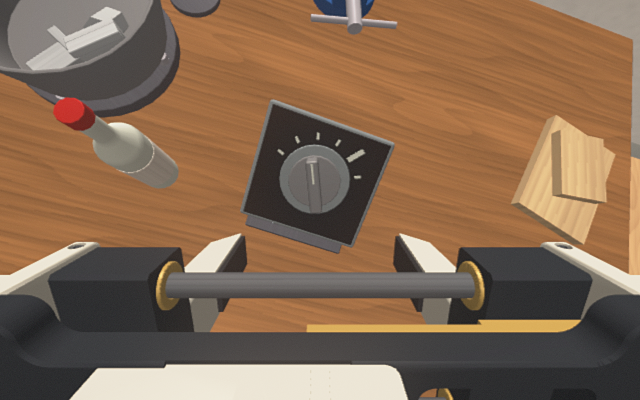

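The wrist view shows the panel corners at (272,100), (393,145), (353,246) and (243,211). The bar grip runs from (312,157) to (317,213) and the long mark is at (356,155).

```bash
cat >> knob.py <<'E'
def wproj(X,o):
    p=optics.camera_params('wrist');T=np.array(p['tool_from_camera']);R=cv2.Rodrigues(np.array(o['tcp_rot']))[0]
    q=((np.array(X)-o['position'])@R-T[:3,3])@T[:3,:3]@np.array(p['K']).T
    return q[:,:2]/q[:,2:]
E
python3 - <<'E'
from knob import *
o=np.load('o1.npy',allow_pickle=True).item()
L=[(.075,.08,0),(.075,-.08,0),(-.075,-.08,0),(-.075,.08,0)];uv=[(272,100),(393,145),(353,246),(243,211)]
bar=[(312,157),(317,213)]
def pts(p):
    a=p[3]-1.2;v=np.array([np.cos(a),-np.sin(a)])
    return con(p[:3],L+[(*(s*.0305*v),.044) for s in(1,-1)]+[(.059*np.cos(.7),-.059*np.sin(.7),0)])
r=least_squares(lambda p:(wproj(pts(p),o)-(uv+bar+[(356,155)])).ravel(),[.464,-.391,-.056,.87])
print(r.x.round(4),r.fun.round(1))
x,y,psi,q=r.x;n,up,l=frame(psi);P=np.array([x,y,.1]);R0=cv2.Rodrigues(np.array(o['tcp_rot']))[0]
R=toolR(psi,q)[1];rv=Ro.from_matrix(R@R0.T).as_rotvec()
print('n',n,'rot to align',rv.round(3))
for h in(.1,.028): print(h,(1000*(P+h*n-o['position'])).round(1))
print('turn axis -n*d')
E
```

```text
[ 0.4635 -0.3838 -0.0519  0.7892] [-1.2 -3.   4.3 -2.7  0.4  2.1 -3.5  1.3  0.3  2.7  0.  -0.3  0.2 -0.6]
n [-0.46884023  0.02433901  0.88294759] rot to align [-0.038 -0.004  0.073]
0.1 [ 47.5   4.7 -85.1]
0.028 [  81.2    3.  -148.7]
turn axis -n*d
```

```bash
python3 -m jog '[{"claw":1,"tx":25,"ty":2,"tz":-45,"rx":-0.02,"ry":0,"rz":0.04},{"claw":1,"tx":47,"ty":5,"tz":-87,"rx":-0.038,"ry":-0.004,"rz":0.073},{"claw":1,"tx":47,"ty":5,"tz":-87,"rx":-0.038,"ry":-0.004,"rz":0.073},{"claw":1,"tx":47,"ty":5,"tz":-87,"rx":-0.038,"ry":-0.004,"rz":0.073},{"claw":1,"tx":47,"ty":5,"tz":-87,"rx":-0.038,"ry":-0.004,"rz":0.073}]'
python3 - <<'E'
from knob import *
o=env.get_obs();print(np.round(o['position'],4),np.round(o['qpos'],2));np.save('o2.npy',o,allow_pickle=True)
im=optics.camera('wrist')[:,:,::-1].copy()
n,up,l=frame(-.0519);P=np.array([.4635,-.3838,.1])
print(wproj([P,P+.044*n],o).round())
cv2.imwrite('pics/w3.png',im)
R0=cv2.Rodrigues(np.array(o['tcp_rot']))[0];print(Ro.from_matrix(toolR(-.0519,.789)[1]@R0.T).as_rotvec().round(3))
E
```

```text
time_s: 16.77
position: [0.416, -0.3829, 0.1887]
tcp_rot: [2.894, 0.523, 0.718]
ft_force: [-0.6, -0.3, -0.2]
grip_width: 0.0921
finger_force: 0.0
[ 0.416  -0.3829  0.1887] [ 0.24  0.31  0.79  2.15 -1.02  0.73  0.54]
[[318. 204.]
 [318. 221.]]
[0.003 0.003 0.002]
```

View pics/w3.png

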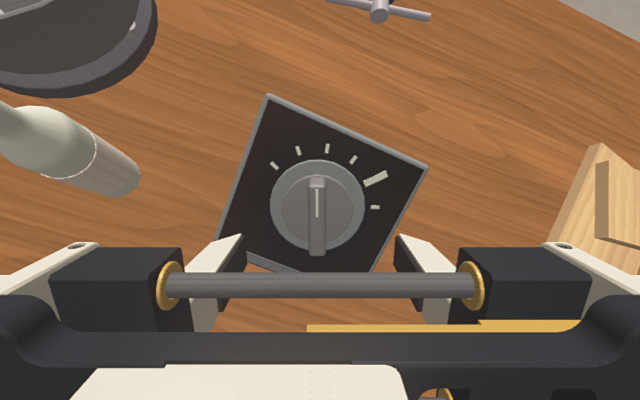

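The bar is vertical in the image at x≈317, centred between the fingers, and the disc centre (317,205) matches the model. I'll go down and grip.

```bash
python3 -m jog '[{"claw":1,"tx":17,"ty":-1,"tz":-32,"rx":0,"ry":0,"rz":0},{"claw":1,"tx":28,"ty":-1,"tz":-53,"rx":0,"ry":0,"rz":0},{"claw":1,"tx":34,"ty":-1,"tz":-64,"rx":0,"ry":0,"rz":0},{"claw":1,"tx":34,"ty":-1,"tz":-64,"rx":0,"ry":0,"rz":0},{"claw":0.3,"tx":34,"ty":-1,"tz":-64,"rx":0,"ry":0,"rz":0},{"claw":0.1,"tx":34,"ty":-1,"tz":-64,"rx":0,"ry":0,"rz":0},{"claw":0,"tx":34,"ty":-1,"tz":-64,"rx":0,"ry":0,"rz":0},{"claw":0,"tx":34,"ty":-1,"tz":-64,"rx":0,"ry":0,"rz":0},{"claw":0,"tx":34,"ty":-1,"tz":-64,"rx":0,"ry":0,"rz":0},{"claw":0,"tx":34,"ty":-1,"tz":-64,"rx":0,"ry":0,"rz":0},{"claw":0,"tx":34,"ty":-1,"tz":-64,"rx":0,"ry":0,"rz":0},{"claw":0,"tx":34,"ty":-1,"tz":-64,"rx":0,"ry":0,"rz":0}]'
python3 -c "
from knob import *
o=env.get_obs();np.save('o3.npy',o,allow_pickle=True);print(o['qpos'],o['wrist_torque'])
n,up,l=frame(-.0519);print((np.array(o['position'])-[.4635,-.3838,.1]-.028*n).round(4))"
```

```text
time_s: 18.32
position: [0.45, -0.383, 0.1227]
tcp_rot: [2.896, 0.524, 0.716]
ft_force: [0.2, -0.0, -0.1]
grip_width: 0.0161
finger_force: 0.0
[ 0.31715926  0.44970877  0.66107198  2.15993019 -1.25512626  0.66024769
  0.72570433] [0.07148338 0.62191896 0.0199761 ]
[-0.0004  0.0001 -0.002 ]
```

```bash
python3 -m jog '[{"claw":0,"tx":0,"ty":0,"tz":0,"rx":0,"ry":0,"rz":0},{"claw":0,"tx":0,"ty":0,"tz":0,"rx":0,"ry":0,"rz":0},{"claw":0,"tx":0,"ty":0,"tz":0,"rx":0,"ry":0,"rz":0}]'
python3 -m jog '[{"claw":0,"tx":0,"ty":0,"tz":0,"rx":0.026,"ry":-0.001,"rz":-0.049},{"claw":0,"tx":0,"ty":0,"tz":0,"rx":0.078,"ry":-0.004,"rz":-0.146},{"claw":0,"tx":0,"ty":0,"tz":0,"rx":0.13,"ry":-0.007,"rz":-0.243},{"claw":0,"tx":0,"ty":0,"tz":0,"rx":0.182,"ry":-0.009,"rz":-0.34},{"claw":0,"tx":0,"ty":0,"tz":0,"rx":0.234,"ry":-0.012,"rz":-0.437},{"claw":0,"tx":0,"ty":0,"tz":0,"rx":0.286,"ry":-0.015,"rz":-0.534},{"claw":0,"tx":0,"ty":0,"tz":0,"rx":0.338,"ry":-0.017,"rz":-0.631},{"claw":0,"tx":0,"ty":0,"tz":0,"rx":0.39,"ry":-0.02,"rz":-0.728},{"claw":0,"tx":0,"ty":0,"tz":0,"rx":0.442,"ry":-0.023,"rz":-0.825},{"claw":0,"tx":0,"ty":0,"tz":0,"rx":0.494,"ry":-0.025,"rz":-0.922},{"claw":0,"tx":0,"ty":0,"tz":0,"rx":0.521,"ry":-0.027,"rz":-0.98},{"claw":0,"tx":0,"ty":0,"tz":0,"rx":0.521,"ry":-0.027,"rz":-0.98},{"claw":0,"tx":0,"ty":0,"tz":0,"rx":0.521,"ry":-0.027,"rz":-0.98}]'
python3 - <<'E'
from knob import *
o=env.get_obs();R=cv2.Rodrigues(np.array(o['tcp_rot']))[0]
R1=cv2.Rodrigues(np.array(np.load('o3.npy',allow_pickle=True).item()['tcp_rot']))[0]
v=Ro.from_matrix(R@R1.T).as_rotvec();print(v,np.linalg.norm(v),np.round(o['qpos'],2),o['wrist_torque'],o['ft_force'])
for q in(1.8,1.9,2.0): print(q,Ro.from_matrix(toolR(-.0519,q)[1]@R.T).as_rotvec().round(3))
cv2.imwrite('pics/w4.png',optics.camera('wrist')[:,:,::-1])
E
```

```text
time_s: 18.7
position: [0.45, -0.3829, 0.1227]
tcp_rot: [2.896, 0.525, 0.716]
ft_force: [-2.0, 0.7, 0.9]
grip_width: 0.0139
finger_force: 30.0
time_s: 20.32
position: [0.45, -0.3825, 0.1227]
tcp_rot: [-2.706, 1.065, -0.687]
ft_force: [-2.9, 4.1, 2.5]
grip_width: 0.0141
finger_force: 30.0
[ 0.52104841 -0.02664073 -0.97816985] 1.1086105854511237 [ 0.24  0.48  0.77  2.16 -1.29  0.72 -0.35] [0.86429927 0.73840397 0.38043553] [-2.91716423  4.14017604  2.54595659]
1.8 [-0.046  0.002  0.087]
1.9 [ 0.001 -0.    -0.002]
2.0 [ 0.048 -0.003 -0.09 ]
```

View pics/w4.png

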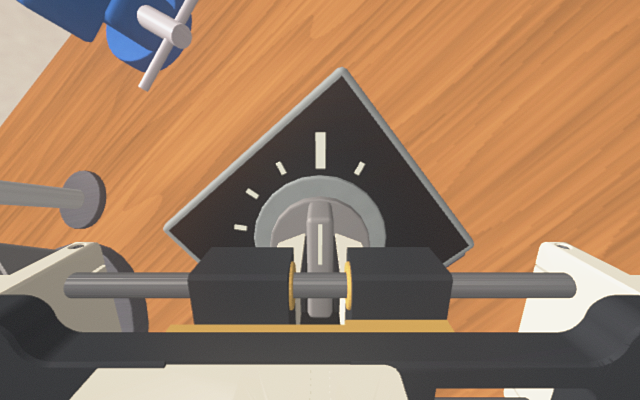

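The pointer and the long mark both lie at x≈320, so they are aligned. I'll release and back off along the normal.

```bash
python3 -m jog '[{"claw":0.3,"tx":0,"ty":0,"tz":0,"rx":0,"ry":0,"rz":0},{"claw":0.6,"tx":0,"ty":0,"tz":0,"rx":0,"ry":0,"rz":0},{"claw":0.8,"tx":0,"ty":0,"tz":0,"rx":0,"ry":0,"rz":0},{"claw":0.8,"tx":0,"ty":0,"tz":0,"rx":0,"ry":0,"rz":0},{"claw":0.8,"tx":0,"ty":0,"tz":0,"rx":0,"ry":0,"rz":0},{"claw":0.8,"tx":-9,"ty":0,"tz":18,"rx":0,"ry":0,"rz":0},{"claw":0.8,"tx":-28,"ty":1,"tz":53,"rx":0,"ry":0,"rz":0},{"claw":0.8,"tx":-52,"ty":3,"tz":97,"rx":0,"ry":0,"rz":0},{"claw":0.8,"tx":-75,"ty":4,"tz":141,"rx":0,"ry":0,"rz":0},{"claw":0.8,"tx":-85,"ty":4,"tz":170,"rx":0,"ry":0,"rz":0},{"claw":0.8,"tx":-85,"ty":4,"tz":170,"rx":0,"ry":0,"rz":0},{"claw":0.8,"tx":-85,"ty":4,"tz":170,"rx":0,"ry":0,"rz":0}]'
python3 - <<'E'
from h import *
r=lambda i:cv2.resize(i,(400,300),interpolation=cv2.INTER_CUBIC)
a=optics.camera('side')[:,:,::-1];b=optics.camera('scene')[:,:,::-1];w=optics.camera('wrist')[:,:,::-1]
im=np.vstack([np.hstack([r(a[100:220,220:380]),r(b[180:330,250:450])]),np.hstack([r(w[:300,120:520]),r(a[40:400,160:640])])])
cv2.imwrite('pics/end.png',im)
E
```

```text
time_s: 21.88
position: [0.3654, -0.3782, 0.2921]
tcp_rot: [-2.705, 1.066, -0.687]
ft_force: [0.1, -0.2, -0.2]
grip_width: 0.0735
finger_force: 0.0
```

View pics/end.png

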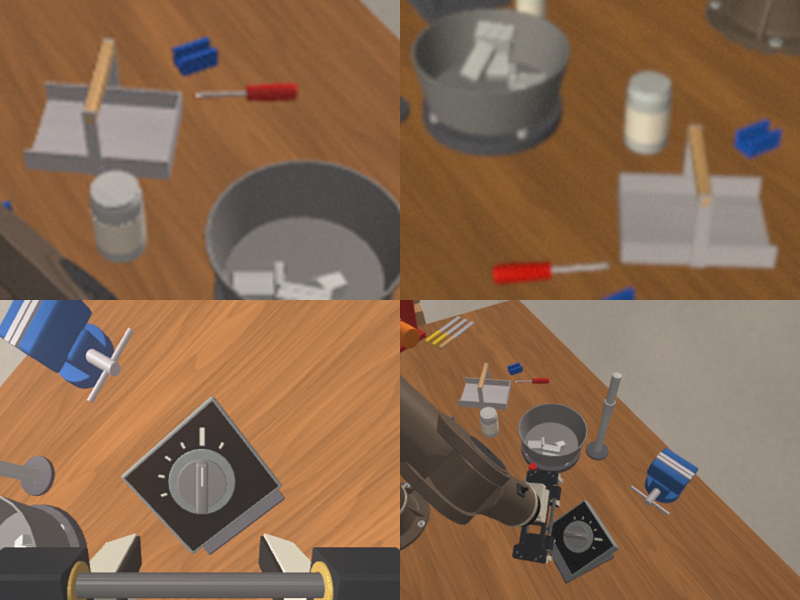

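The tray is empty and upright in its place, the parts are in the bowl, the pointer is on the long mark (wrist panel, x≈202), and the loose items look undisturbed.

```bash
python3 -c "
from workcell import workorder
print(workorder.finish_job())"
```

```text
the job is handed in; nothing more can be done
None
```

The job is handed in: the metal parts were tipped into the bowl, the empty tray is back upright where it stood, and the selector points at the long mark, at about 22 s of the 72 s allowed.

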